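# Close the bayonet battery cover of the work light

### The arm

A 6-joint arm with a two-finger parallel gripper is mounted at the origin on the work surface. World frame = base frame: x ahead of the robot, y to its left, z up, the work surface at z = 0. Lengths are in m, angles in rad, forces in N, time in s.
With the tool pointing down it reaches from about 0.35 to 0.725 m from the base axis. Payload 6 kg.
Tool frame: the origin (TCP) lies at the very end of the fingers, on their centre line; the grasp point (between the pads) lies 19 mm behind it (grasp_offset is the distance from the TCP to the grasp point, in m); z points along the fingers, y is the line along which they close (so a half turn about z gives the same grasp; the last joint's range is limited). The gripper opens to 85 mm and grips with 20 to 120 N. Pads are 22 mm wide; open, the fingers measure 114 mm over their backs; the gripper's body (76 mm by 85 mm) begins 54 mm behind the grasp point. The pads swing forward as they close: fully open they stand 13 mm farther back than shut.
Start: joints at [-0.933, 0.04, 0.085, 0, -1.615, -0.334], TCP at [0.179, -0.572, 0.231] pointing down, gripper open.
Joint ranges: [-2.56, 2.56], [-1.29, 2.01], [-1.08, 1.49], [-3.29, 1.98], [-2.81, -0.18], [-2.99, 2.99]. Speed limits (rad/s): [2.57, 2.57, 3.01, 3.14, 3.14, 3.14].

### API

Orientations are given as a unit quaternion [x, y, z, w].
In Python, from rig import * gives the robot as it stands.
- The arm moves only by the tool drive_tool, never from a script. Its argument "motion" is a list of rows, each a list of 3 entries, a list of its own where there are three numbers: the turn, a rotation vector about the tool's x, y, z normalised to -1 to 1, where 1 is 2 rad, then the shift along the tool's x, y, z normalised to -1 to 1, where 1 is 1 m, then the opening, from -1 (shut) to 1 (fully open). A call has 1 to 5 rows; each row is the pose to reach, as a shift and turn from the pose commanded when the call began, along the tool's axes at that moment; what a row does not reach only later rows make up. A row lasts 1/10 s, in which the tool goes at most 50 mm and 8.59 degrees, less where a joint would pass 70% of its speed; a pose out of reach is approached as far as the arm can. A call with a number of a shift or a turn outside -1 to 1 is refused whole. A call with a gripper value outside its range is refused whole. The fingers move at their own pace and stop on an object; "squeeze" is the grip in N (left out, the last holds). Time passes only in rows, so rows that repeat a pose let the fingers close. It gives the time, the measured TCP pose, the force, the opening and the grip force at its end, in the units of the state.
- read_state(): the state, without advancing time (a new reading comes with each control period).
- grab_frame(name): name is "side" or "top"; returns the picture (400x640x3 uint8, red, green, blue); there is no depth.
- camera_model(name): a dict with "fx", "fy", "cx", "cy" (pixels), "position" and "orientation" of the camera in the world. Camera axes: x right, y down, z forward; pixel columns grow to the right and rows downward; lengths in m; the calibration is good to about 2 mm. A picture is of the moment at which its call begins. camera_model takes no time and is no camera call.
- hand_in(): hands the job in; it is judged then, once.
The state is a dict: "clock": time; "joint_positions": joint angles; "joint_velocities": joint speeds; "tau": joint torques, N m; "eef_pos": TCP position; "eef_rot": TCP orientation; "force": force on the tool from outside, world axes, zero at the start; "ft_torque": the same for the moment, N m; "opening": finger opening in m; "grasp_force": force on a finger pad.
Only numpy, scipy, OpenCV 4.12 (cv2) and the standard library are available. Lean on these libraries where they do the work, as an engineer would, in place of code of your own. Each camera call takes 0.05 s, during which the arm holds its last target. There are 200 camera calls.

### The job

The yellow work light stands head down in its holder with fresh batteries in it, and its black battery cover is only laid loosely on top, its lugs not yet in their notches. Press down on the cover and turn it by its thumb bar until you feel it drop in, then keep it pressed and turn it clockwise until it locks, so that it stays fully home and flat on the rim when you let go. Leave everything else on the shelf where it is.

Things in the scene. Friction and masses are not known exactly. Their poses are not given: they have to be found in the camera images.
- holder: Fixed black plastic storage cup screwed to the tiled shelf, 116 mm across, 34 mm high. Origin on the shelf at its middle, z up. The yellow work light (round, 90 mm across) is held tight in it, head down, on the cup's axis: it cannot turn or lift. The light's bearing in the cup differs at every start and is not given.
- mouth (a point): Centre of the light's battery mouth at rim height, 140 mm above the holder's origin, fixed to the holder (its axes are the holder's, not the light's). Just inside the rim is a 5 mm thick lip, inner radius 32 mm, with three through-notches 120 degrees apart, 16 mm wide. The cover lies over them: where they are is not measured and must be found by feel.
- seat (a point): On the same axis, 9 mm below the rim: level of the seats under the lip. Clockwise (from above) of each notch a ramp, ending in a flat seat, draws a lug down by 4 mm; an end stop is met with the lug 0.94 rad clockwise of mid-notch. A wall blocks the anticlockwise way. Turned over 0.75 rad the cover stays down, origin about 0.5 mm above the rim; turned less, it stands proud or springs out.
- spring (a point): On the same axis, 6 mm below the rim: free top of the battery contact spring, 0.5 N/mm. With lugs over notches (within about 0.09 rad) the cover sinks when pressed; the spring meets it 2 mm down, and about 6 N brings its flange onto the rim, 14.5 mm below where it lay. Let go there, unturned, it springs up again about 11 mm.
- cover: Loose black plastic battery cover, about 60 g. Round flange 88 mm across, 4 mm thick; origin at the centre of the flange's underside, z up, x along its thumb bar. Laid on the mouth at the start, lugs resting on top of the lip and at least 0.3 rad away from the notches: origin 14.5 mm above the rim. Home: origin level with the rim, within 1.5 mm.
- bar (a point): Middle of the top edge of the cover's thumb bar, 18 mm above the cover's origin. The bar crosses the middle of the flange's top face: 64 mm long (along the cover's x), 10 mm thick, 14 mm high, both ends alike, so it can be taken up afresh after part of a turn. The flat face of the flange can be pressed on either side of it.
- lugs (a point): On the cover's axis, 12 mm below its origin: mid-height of three lugs 120 degrees apart (one under the cover's +x), each 10 mm wide and 5 mm high, reaching out to 37 mm radius from a plug of 30.5 mm radius and 18.5 mm depth below the flange. A notch is met within 2.1 rad of turning either way.
- lever0: One of three alike green plastic tire levers, 125 x 17 x 12 mm, lying flat; origin under its middle. To be left alone.
- lever1: One of three alike green plastic tire levers, 125 x 17 x 12 mm, lying flat; origin under its middle. To be left alone.
- lever2: One of three alike green plastic tire levers, 125 x 17 x 12 mm, lying flat; origin under its middle. To be left alone.
- core_remover: Small stainless T-shaped valve core remover, 58 x 44 x 8 mm, lying flat; origin under its middle. To be left alone.
- jar: Glass spice jar of brass valve caps with a steel lid, 52 mm across, 80 mm high, standing; origin under its centre. To be left alone.
- rasp: Black plastic tube rasp, 109 x 30 x 10 mm, lying flat; origin on its underside near the middle. To be left alone.
- cell0: Spent torch cell, upright cylinder 33 mm across, 61 mm high; origin under its centre. To be left alone.
- cell1: Second spent cell, like cell0. To be left alone.
Not all that is in view belongs to the job. What is shaped like the cover but red or white is not meant.

How it is judged:
By the outcome, as a careful person would: the job done as asked, in the order asked, and still so for the second after the job is handed in, with the robot touching nothing.
It also fails if it takes over 64 s, if anything falls off the work surface, if the arm or the gripper's body presses on something with over 40 N, if the wrist force passes 120 N, or if a joint passes its speed limit or range.

## Working session

There is one attempt and no reset: what is moved stays moved. The work goes in short steps, Python scripts to look and compute and a tool call to move; the robot and the scene stay as the last step left them, time stands still between calls to the robot, and variables do not carry over. Pictures are saved under pics/ and viewed, at most 10 in all, crops included, and the job is handed in when it is done.

Besides the shell and the picture viewer there is one more tool, called after "Emit:" in YAML: its name, and indented under it one key for each argument. drive_tool: Moves the arm, as the interface text tells. Its arguments: {"type":"object","properties":{"motion":{"type":"array","items":{"type":"array"}},"squeeze":{"type":"number"}},"required":["motion"]}

```bash
mkdir -p pics; ls
python3 - <<'E'
from rig import *
import cv2
s=read_state();print({k:(v if isinstance(v,float) else [round(float(x),4) for x in v]) if not hasattr(v,'shape') or v.shape else float(v) for k,v in s.items()})
for n in("top","side"):
    im=grab_frame(n);cv2.imwrite(f"pics/{n}0.png",im[:,:,::-1]);print(n,camera_model(n))
E
```

```text
pics
{'clock': 0.0, 'joint_positions': [-0.9333, 0.0408, 0.0838, -0.0005, -1.6155, -0.3337], 'joint_velocities': [-0.0004, -0.0007, -0.0019, 0.0003, 0.002, 0.0009], 'tau': [-0.0012, -36.8204, 34.7406, 6.9323, -0.0055, -0.0], 'eef_pos': [0.1795, -0.5722, 0.2302], 'eef_rot': [-0.1513, 0.9885, 0.0009, -0.0002], 'force': [-0.3957, -0.0001, 0.4718], 'ft_torque': [0.0331, 0.0114, -0.0045], 'grasp_force': 0.0, 'opening': 0.08538356804533928}
top {'fx': 484.4884797813345, 'fy': 484.4884797813345, 'cx': 317.04190886249893, 'cy': 205.6571562758417, 'position': array([ 0.34860411, -0.10980139,  1.3936571 ]), 'orientation': array([-0.69943357,  0.70866379, -0.06194253,  0.06893063])}
side {'fx': 422.61919887481196, 'fy': 422.61919887481196, 'cx': 322.18036897816165, 'cy': 203.94023041076377, 'position': array([0.18948864, 0.41532565, 0.90195005]), 'orientation': array([-0.29935172,  0.8903447 , -0.32634972,  0.10569163])}
```

View pics/top0.png

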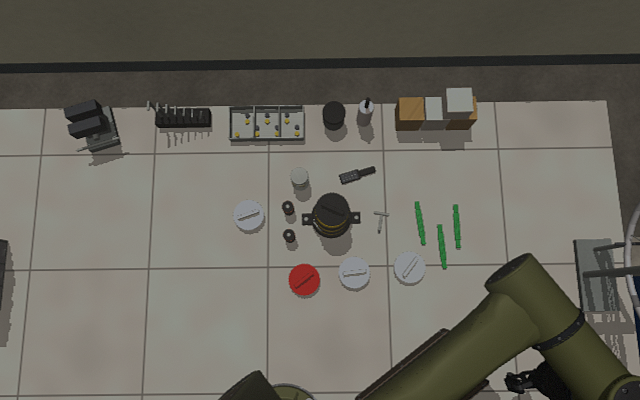

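View pics/side0.png

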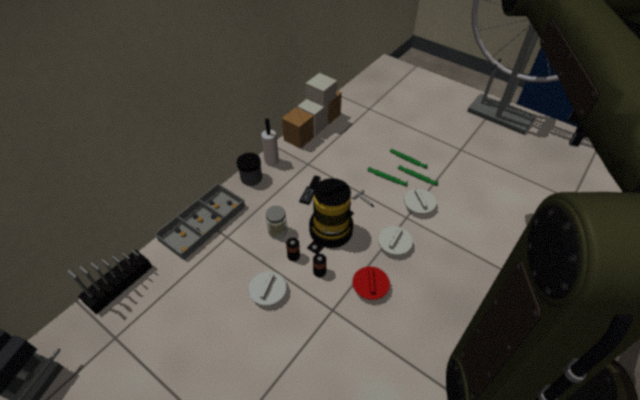

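Possible covers in the top view are the black one on the yellow light (331,208), white lids (249,216), (354,272) and (409,267), a red lid (305,280), and a black pot (334,115). By the description it is the black one on the light at (331,208), so I'll check that in a close crop.

```bash
cat > h.py <<'E'
from rig import *
import cv2,numpy as np
from scipy.spatial.transform import Rotation as R
def ray(n,u,v,z):
    c=camera_model(n);d=R.from_quat(c["orientation"]).apply([(u-c["cx"])/c["fx"],(v-c["cy"])/c["fy"],1]);p=np.array(c["position"]);return p+d*(z-p[2])/d[2]
def proj(n,P):
    c=camera_model(n);q=R.from_quat(c["orientation"]).inv().apply(np.array(P)-c["position"]);return c["cx"]+c["fx"]*q[0]/q[2],c["cy"]+c["fy"]*q[1]/q[2]
def crop(n,u,v,w,h,k,f,g=2.5):
    im=grab_frame(n)[v-h:v+h,u-w:u+w,::-1]
    im=cv2.resize(im,None,fx=k,fy=k,interpolation=cv2.INTER_CUBIC);cv2.imwrite(f,np.clip(im*g,0,255).astype('uint8'))
E
python3 - <<'E'
from h import *
a=grab_frame("top")[170:250,290:370,::-1];b=grab_frame("side")[170:250,290:370,::-1]
im=np.hstack([cv2.resize(x,None,fx=5,fy=5,interpolation=cv2.INTER_CUBIC) for x in(a,b)])
cv2.imwrite("pics/c1.png",np.clip(((im/255.)**.45)*255,0,255).astype('uint8'))
print(ray("top",331,208,.1585),ray("side",332,190,.1585))
E
```

```text
[ 0.5735937  -0.13503954  0.1585    ] [ 0.56994883 -0.13672506  0.1585    ]
```

View pics/c1.png

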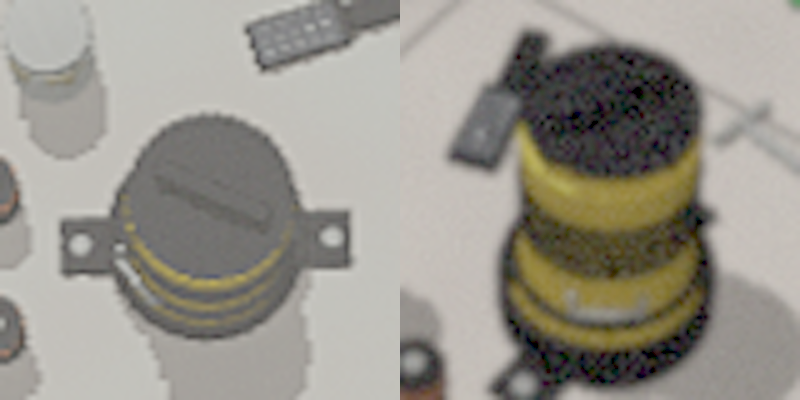

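The crop shows the chosen cover, black on the yellow body. Its flange centre is near crop (215,198), or top pixel (332.7,209.3), and the bar runs from crop (160,178) to (268,222).

Run:
```python
from h import *
px=lambda x,y:(290+x/5-.4,170+y/5-.4)
print("flange",ray("top",*px(216,198),.1585))
p=ray("top",*px(160,178),.1725);q=ray("top",*px(268,222),.1725);print("bar",p,q,(p+q)/2,np.linalg.norm(p-q),np.arctan2(*(q-p)[1::-1]))
p=ray("top",*px(79,245),.006);q=ray("top",*px(333,237),.006);print("holder",p,q,(p+q)/2)
ps=lambda x,y:(290+(x-400)/5-.4,170+y/5-.4)
print("side flange",ray("side",*ps(610,110),.1585))
s=read_state();print(R.from_quat(s["eef_rot"]).as_matrix().round(3))
```

```text
flange [ 0.57036986 -0.13964397  0.1585    ]
bar [ 0.57868198 -0.11078052  0.1725    ] [ 0.55502513 -0.16563941  0.1725    ] [ 0.56685356 -0.13820996  0.1725    ] 0.05974232034877862 -1.9779326965593969
holder [ 0.57117124 -0.06338642  0.006     ] [ 0.5738264  -0.21071971  0.006     ] [ 0.57249882 -0.13705306  0.006     ]
side flange [ 0.56770235 -0.13205164  0.1585    ]
[[-0.954 -0.299 -0.   ]
 [-0.299  0.954  0.001]
 [ 0.     0.001 -1.   ]]
```

The cover centre is near (0.570, -0.138) and the bar lies at 66.7°, so the tool needs about -0.86 rad about its z. I'll move above it.

Emit:
drive_tool:
  motion:
    - [[0,0,-0.43],[-0.502,0.2975,0.01],-0.2]
    - [[0,0,-0.43],[-0.502,0.2975,0.01],-0.2]
    - [[0,0,-0.43],[-0.502,0.2975,0.01],-0.2]
    - [[0,0,-0.43],[-0.502,0.2975,0.01],-0.2]
    - [[0,0,-0.43],[-0.502,0.2975,0.01],-0.2]
  squeeze: 40

```text
clock: 0.7
eef_pos: [0.3474, -0.3849, 0.2269]
eef_rot: [-0.505, 0.863, -0.0, 0.0]
force: [0.4, -1.8, 0.4]
opening: 0.0347
grasp_force: 0.0
```

```bash
cat > g.py <<'E'
from h import *
import sys
s=read_state();m=R.from_quat(s["eef_rot"]);T=np.array([float(a) for a in sys.argv[1:4]])
yaw=float(np.degrees(np.arctan2(*m.as_matrix()[1::-1,1])));w=float(sys.argv[4])
print("pos",s["eef_pos"].round(4),"yawY",round(yaw,2),"shift tool",m.inv().apply(T-s["eef_pos"]).round(4),"turnz",round(-np.radians((w-yaw+180)%360-180)/2,3),"q6",s["joint_positions"][5],"F",np.round(s["force"],2),"Tz",s["ft_torque"][2],s["opening"],s["clock"])
E
python3 g.py .57 -.138 .22 156.7
```

```text
pos [ 0.3474 -0.3849  0.2269] yawY 150.72 shift tool [-0.3242 -0.0734  0.007 ] turnz -0.052 q6 -0.06318295909399023 F [ 0.39 -1.79  0.36] Tz 0.04489599493223468 0.03473896079241723 0.7
```

Emit:
drive_tool:
  motion:
    - [[0,0,-0.052],[-0.324,-0.073,0.007],-0.2]
    - [[0,0,-0.052],[-0.324,-0.073,0.007],-0.2]
    - [[0,0,-0.052],[-0.324,-0.073,0.007],-0.2]
    - [[0,0,-0.052],[-0.324,-0.073,0.007],-0.2]
    - [[0,0,-0.052],[-0.324,-0.073,0.007],-0.2]

```text
clock: 1.2
eef_pos: [0.5159, -0.1998, 0.2218]
eef_rot: [-0.547, 0.837, -0.0, 0.0]
force: [0.8, -0.4, 0.1]
opening: 0.0343
grasp_force: 0.0
```

```bash
python3 g.py .57 -.138 .20 156.7
```

```text
pos [ 0.5159 -0.1998  0.2218] yawY 156.36 shift tool [-0.0783 -0.0248  0.0219] turnz -0.003 q6 -0.40609791639703485 F [ 0.81 -0.45  0.06] Tz -0.019993860560428733 0.034318769876868785 1.2
```

Emit:
drive_tool:
  motion:
    - [[0,0,0],[-0.078,-0.025,0.015],-0.2]
    - [[0,0,0],[-0.078,-0.025,0.022],-0.2]
    - [[0,0,0],[-0.078,-0.025,0.022],-0.2]
    - [[0,0,0],[-0.078,-0.025,0.022],-0.2]

```text
clock: 1.6
eef_pos: [0.5691, -0.1398, 0.1989]
eef_rot: [-0.548, 0.837, 0.0, -0.001]
force: [0.4, -0.7, 0.6]
opening: 0.0339
grasp_force: 0.0
```

```bash
python3 g.py .57 -.138 .163 156.7
python3 - <<'E'
from h import *
a=grab_frame("top")[160:250,280:380,::-1];b=grab_frame("side")[110:230,270:390,::-1]
im=np.hstack([cv2.resize(x,(400,400),interpolation=cv2.INTER_CUBIC) for x in(a,b)])
cv2.imwrite("pics/c2.png",np.clip(((im/255.)**.45)*255,0,255).astype('uint8'))
E
```

```text
pos [ 0.5691 -0.1398  0.1989] yawY 156.42 shift tool [-0.002  -0.0002  0.0358] turnz -0.002 q6 -0.5127333348636246 F [ 0.43 -0.72  0.58] Tz 0.015442826050788675 0.033891153070369225 1.6
```

View pics/c2.png

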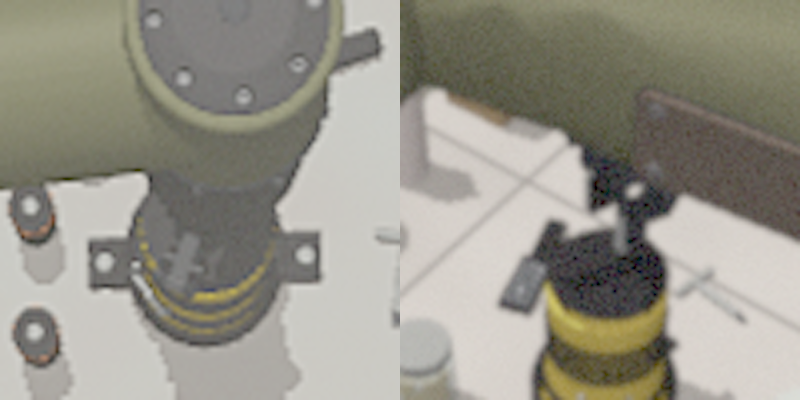

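The tool is directly over the cover, with the light finger at about crop (180,260) in the top half. Next I'll descend around the bar.

Emit:
drive_tool:
  motion:
    - [[0,0,0],[0,0,0.012],-0.2]
    - [[0,0,0],[0,0,0.024],-0.2]
    - [[0,0,0],[0,0,0.034],-0.2]
    - [[0,0,0],[0,0,0.034],-0.2]

```text
clock: 2.1
eef_pos: [0.5678, -0.1405, 0.1631]
eef_rot: [-0.547, 0.837, 0.001, -0.001]
force: [-0.1, 0.9, -0.9]
opening: 0.0341
grasp_force: 0.0
```

Emit:
drive_tool:
  motion:
    - [[0,0,0],[0,0,0],-0.6]
    - [[0,0,0],[0,0,0],-1]
    - [[0,0,0],[0,0,0],-1]
    - [[0,0,0],[0,0,0],-1]
    - [[0,0,0],[0,0,0],-1]
  squeeze: 25

```text
clock: 2.6
eef_pos: [0.5692, -0.1404, 0.166]
eef_rot: [-0.547, 0.837, -0.0, 0.0]
force: [0.4, -0.3, -0.0]
opening: 0.0086
grasp_force: 26.1
```

```bash
python3 g.py .57 -.138 .158 156.7
```

```text
pos [ 0.5692 -0.1404  0.166 ] yawY 156.34 shift tool [-0.0025  0.0002  0.008 ] turnz -0.003 q6 -0.513018714878316 F [ 0.43 -0.26 -0.01] Tz 0.03499022816322561 0.008552468427736553 2.6
```

Emit:
drive_tool:
  motion:
    - [[0,0,0],[0,0,0.003],-1]
    - [[0,0,0],[0,0,0.005],-1]
    - [[0,0,0],[0,0,0.006],-1]
    - [[0,0,0],[0,0,0.006],-1]

```text
clock: 3.0
eef_pos: [0.5692, -0.1405, 0.1601]
eef_rot: [-0.547, 0.837, -0.0, 0.0]
force: [1.1, -0.4, 3.4]
opening: 0.0086
grasp_force: 26.4
```

```bash
python3 g.py .57 -.138 .158 156.7
```

```text
pos [ 0.5692 -0.1405  0.1601] yawY 156.34 shift tool [-0.0026  0.0003  0.0021] turnz -0.003 q6 -0.5130034640377129 F [ 1.11 -0.44  3.45] Tz 0.01403873184091887 0.00864636560179411 3.0
```

Emit:
drive_tool:
  motion:
    - [[0,0,0],[0,0,0.001],-1]
    - [[0,0,0],[0,0,0.002],-1]
    - [[0,0,0],[0,0,0.003],-1]

```text
clock: 3.3
eef_pos: [0.5693, -0.1405, 0.1571]
eef_rot: [-0.547, 0.837, -0.0, 0.0]
force: [0.7, -1.1, 5.1]
opening: 0.009
grasp_force: 26.6
```

```bash
python3 g.py .57 -.138 .158 156.7
```

```text
pos [ 0.5693 -0.1405  0.1571] yawY 156.34 shift tool [-0.0026  0.0003 -0.0009] turnz -0.003 q6 -0.5130380168603863 F [ 0.7  -1.07  5.14] Tz -0.032635712556385095 0.008994583479133313 3.3
```

Emit:
drive_tool:
  motion:
    - [[0,0,0],[0,0,0.001],-1]
    - [[0,0,0],[0,0,0.002],-1]
    - [[0,0,0],[0,0,0.002],-1]

```text
clock: 3.6
eef_pos: [0.5695, -0.1406, 0.1556]
eef_rot: [-0.547, 0.837, -0.001, 0.001]
force: [0.6, -1.0, 6.3]
opening: 0.0085
grasp_force: 26.8
```

```bash
python3 g.py .57 -.138 .158 156.7
```

```text
pos [ 0.5695 -0.1406  0.1556] yawY 156.34 shift tool [-0.0026  0.0006 -0.0024] turnz -0.003 q6 -0.5130098892170901 F [ 0.6  -0.99  6.35] Tz -0.001889232886543334 0.008519134412174268 3.6
```

Emit:
drive_tool:
  motion:
    - [[0,0,-0.03],[0,0,0.001],-1]
    - [[0,0,-0.06],[0,0,0.002],-1]
    - [[0,0,-0.09],[0,0,0.002],-1]
    - [[0,0,-0.12],[0,0,0.002],-1]
    - [[0,0,-0.15],[0,0,0.002],-1]
  squeeze: 40

```text
clock: 4.1
eef_pos: [0.5703, -0.1408, 0.1549]
eef_rot: [-0.666, 0.746, -0.002, 0.001]
force: [1.9, 0.0, 10.5]
opening: 0.008
grasp_force: 68.6
```

```bash
python3 g.py .57 -.138 .158 156.7
```

```text
pos [ 0.5703 -0.1408  0.1549] yawY 173.55 shift tool [-0.0027  0.0006 -0.0031] turnz 0.147 q6 -0.21246106750196558 F [ 1.93  0.04 10.47] Tz -1.31214973060319 0.008012002437061546 4.1
```

Run:
```python
from h import *
a=grab_frame("top")[185:235,305:365,::-1];b=grab_frame("side")[160:225,300:365,::-1]
im=np.hstack([cv2.resize(x,(400,400),interpolation=cv2.INTER_CUBIC) for x in(a,b)])
cv2.imwrite("pics/c3.png",np.clip(((im/255.)**.4)*255,0,255).astype('uint8'))
s=read_state();print(s["ft_torque"],s["force"],s["grasp_force"])
```

```text
[-0.02637772 -0.6079462  -1.18197919] [ 1.30592571 -0.968297   10.15477401] 65.81885970197618
```

View pics/c3.png

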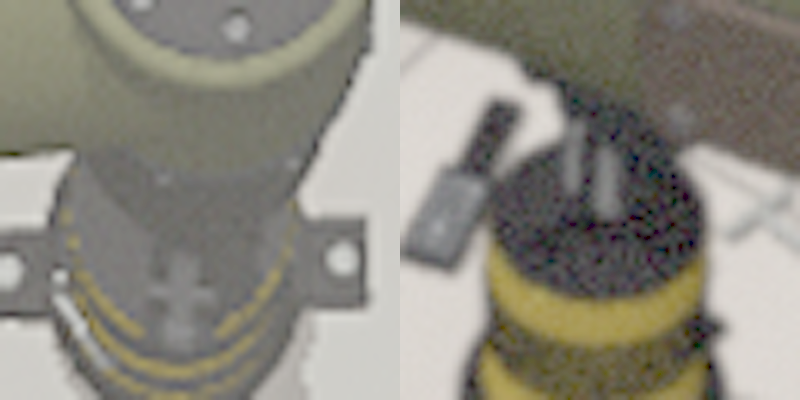

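The picture shows the fingers on the bar but not the bar's angle. The torque of -1.2 N m says something is blocking the turn, so I'll ease back slightly and press to see whether the lugs are at a notch edge.

Emit:
drive_tool:
  motion:
    - [[0,0,0.01],[0,0,0],-1]
    - [[0,0,0.02],[0,0,0.001],-1]
    - [[0,0,0.03],[0,0,0.002],-1]
    - [[0,0,0.03],[0,0,0.003],-1]

```text
clock: 4.6
eef_pos: [0.5704, -0.1408, 0.1547]
eef_rot: [-0.643, 0.766, -0.003, 0.002]
force: [-5.1, 3.9, 23.8]
opening: 0.0079
grasp_force: 57.3
```

```bash
python3 g.py .57 -.138 .158 156.7
```

```text
pos [ 0.5704 -0.1408  0.1547] yawY 169.99 shift tool [-0.0027  0.0009 -0.0033] turnz 0.116 q6 -0.2751690116087945 F [-5.09  3.9  23.81] Tz -0.9787157446923647 0.007874633218483322 4.6
```

```bash
cat > av.py <<'E'
from h import *
import sys
b=np.mean([grab_frame("side")[160:225,300:365,::-1].astype(float) for _ in range(12)],0)
a=np.mean([grab_frame("top")[185:235,305:365,::-1].astype(float) for _ in range(4)],0)
im=np.hstack([cv2.resize(x,s,interpolation=cv2.INTER_CUBIC) for x,s in((a,(360,300)),(b,(440,440))) for x in [cv2.copyMakeBorder(x,0,0,0,0,0)]][1:]+[cv2.copyMakeBorder(cv2.resize(a,(360,300),interpolation=cv2.INTER_CUBIC),0,140,0,0,0)])
cv2.imwrite(sys.argv[1],np.clip(((np.clip(im,0,120)/120.)**.5)*255,0,255).astype('uint8'))
s=read_state();print(s["clock"],s["force"].round(1),s["ft_torque"].round(2))
E
python3 av.py pics/c4.png
```

```text
5.4 [-4.7  2.4 20. ] [ 1.03  1.32 -1.  ]
```

View pics/c4.png

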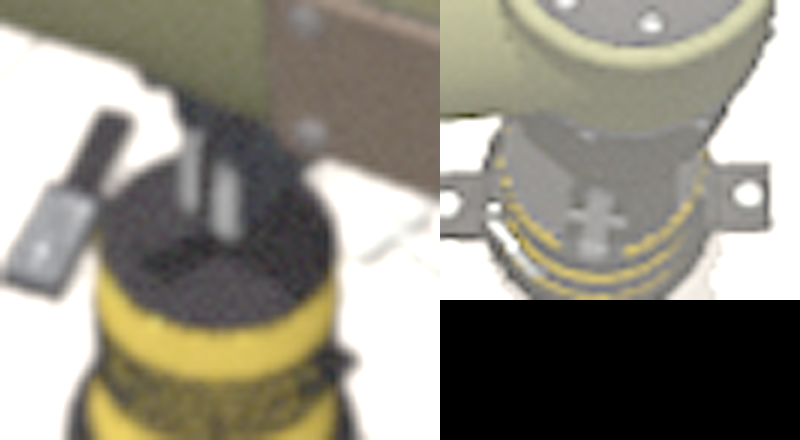

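Run:
```python
from h import *
f=lambda P:tuple(np.round([(proj("side",P)[0]-300+.5)*440/65,(proj("side",P)[1]-160+.5)*440/65]).astype(int))
c=np.array([.570,-.1395])
for z in(.1725,.1685,.1585):
  for a in(66.7,80,84):
    d=.032*np.array([np.cos(np.radians(a)),np.sin(np.radians(a))]);print(z,a,f([*(c-d),z]),f([*(c+d),z]))
s=read_state();m=R.from_quat(s["eef_rot"]).as_matrix()
for w in(-.01,.01):print("tip",f(s["eef_pos"]+m[:,1]*w))
print("flange edges",[f([c[0]+.044*np.cos(t),c[1]+.044*np.sin(t),.1585]) for t in np.arange(0,6.28,1.57)])
```

```text
0.1725 66.7 (np.int64(304), np.int64(142)) (np.int64(145), np.int64(208))
0.1725 80 (np.int64(291), np.int64(129)) (np.int64(158), np.int64(221))
0.1725 84 (np.int64(287), np.int64(126)) (np.int64(163), np.int64(225))
0.1685 66.7 (np.int64(304), np.int64(149)) (np.int64(145), np.int64(216))
0.1685 80 (np.int64(291), np.int64(137)) (np.int64(158), np.int64(229))
0.1685 84 (np.int64(286), np.int64(134)) (np.int64(163), np.int64(233))
0.1585 66.7 (np.int64(302), np.int64(169)) (np.int64(145), np.int64(235))
0.1585 80 (np.int64(289), np.int64(156)) (np.int64(158), np.int64(248))
0.1585 84 (np.int64(285), np.int64(153)) (np.int64(162), np.int64(252))
tip (np.int64(206), np.int64(190))
tip (np.int64(245), np.int64(222))
flange edges [(np.int64(125), np.int64(146)), (np.int64(149), np.int64(278)), (np.int64(328), np.int64(259)), (np.int64(297), np.int64(129))]
```

Emit:
drive_tool:
  motion:
    - [[0,0,0],[0,0,-0.002],-1]
    - [[0,0,0],[0,0,-0.003],-1]
    - [[0,0,0],[0,0,-0.003],-1]

```text
clock: 5.7
eef_pos: [0.5703, -0.1408, 0.155]
eef_rot: [-0.643, 0.766, -0.002, 0.001]
force: [1.4, -1.1, 10.2]
opening: 0.0082
grasp_force: 55.1
```

```bash
python3 g.py .57 -.138 .158 156.7
```

```text
pos [ 0.5703 -0.1408  0.155 ] yawY 169.99 shift tool [-0.0027  0.0008 -0.003 ] turnz 0.116 q6 -0.27456521624200325 F [ 1.44 -1.13 10.18] Tz -0.902514219497479 0.008228081332872221 5.7
```

Emit:
drive_tool:
  motion:
    - [[0,0,-0.02],[0,0,0],-1]
    - [[0,0,-0.04],[0,0,0],-1]
    - [[0,0,-0.06],[0,0,0],-1]
    - [[0,0,-0.08],[0,0,0],-1]
    - [[0,0,-0.1],[0,0,0],-1]

```text
clock: 6.2
eef_pos: [0.5703, -0.1408, 0.155]
eef_rot: [0.716, -0.698, 0.002, -0.001]
force: [1.8, 0.1, 10.0]
opening: 0.0079
grasp_force: 98.6
```

```bash
python3 g.py .57 -.138 .158 156.7
```

```text
pos [ 0.5703 -0.1408  0.155 ] yawY -178.56 shift tool [-0.0028  0.0003 -0.003 ] turnz 0.216 q6 -0.07455661251045836 F [ 1.84  0.13 10.01] Tz -2.0740041171003853 0.007900885132305812 6.2
```

Anticlockwise it acts as a hard stop, with torque rising elastically. I'll unwind and test clockwise.

Emit:
drive_tool:
  motion:
    - [[0,0,0.05],[0,0,0],-1]
    - [[0,0,0.1],[0,0,0],-1]
    - [[0,0,0.15],[0,0,0],-1]
    - [[0,0,0.2],[0,0,0],-1]
    - [[0,0,0.22],[0,0,0],-1]

```text
clock: 6.7
eef_pos: [0.57, -0.1407, 0.1549]
eef_rot: [-0.546, 0.838, -0.001, 0.001]
force: [0.9, 0.7, 10.5]
opening: 0.0077
grasp_force: 41.7
```

```bash
python3 g.py .57 -.138 .158 156.7
```

```text
pos [ 0.57   -0.1407  0.1549] yawY 156.16 shift tool [-0.0025  0.0011 -0.0031] turnz -0.005 q6 -0.5162356184082275 F [ 0.91  0.66 10.49] Tz 0.0876440500142239 0.007729522043003123 6.7
```

Emit:
drive_tool:
  motion:
    - [[0,0,0.02],[0,0,0],-1]
    - [[0,0,0.04],[0,0,0],-1]
    - [[0,0,0.06],[0,0,0],-1]
    - [[0,0,0.08],[0,0,0],-1]
    - [[0,0,0.1],[0,0,0],-1]

```text
clock: 7.2
eef_pos: [0.5697, -0.1405, 0.1549]
eef_rot: [-0.46, 0.888, -0.001, 0.001]
force: [-0.9, 0.9, 11.5]
opening: 0.0082
grasp_force: 41.8
```

```bash
python3 g.py .57 -.138 .158 156.7
```

```text
pos [ 0.5697 -0.1405  0.1549] yawY 144.82 shift tool [-0.0022  0.0012 -0.0031] turnz -0.104 q6 -0.7144402916148067 F [-0.86  0.86 11.48] Tz 0.15928955790020127 0.008188484515243628 7.2
```

Clockwise turns freely, with friction of about 0.16 N m, so I'll search that way under the press.

Emit:
drive_tool:
  motion:
    - [[0,0,0.03],[0,0,0],-1]
    - [[0,0,0.06],[0,0,0],-1]
    - [[0,0,0.09],[0,0,0],-1]
    - [[0,0,0.12],[0,0,0],-1]
    - [[0,0,0.15],[0,0,0],-1]

```text
clock: 7.7
eef_pos: [0.5697, -0.1404, 0.1549]
eef_rot: [-0.322, 0.947, -0.001, 0.001]
force: [-1.5, 0.4, 11.3]
opening: 0.0078
grasp_force: 41.9
```

```bash
python3 g.py .57 -.138 .158 156.7
```

```text
pos [ 0.5697 -0.1404  0.1549] yawY 127.59 shift tool [-0.0017  0.0017 -0.0031] turnz -0.254 q6 -1.0152270416523017 F [-1.52  0.42 11.29] Tz 0.21130272944079123 0.007763546327765694 7.7
```

Emit:
drive_tool:
  motion:
    - [[0,0,0.03],[0,0,0],-1]
    - [[0,0,0.06],[0,0,0],-1]
    - [[0,0,0.09],[0,0,0],-1]
    - [[0,0,0.12],[0,0,0],-1]
    - [[0,0,0.15],[0,0,0],-1]

```text
clock: 8.2
eef_pos: [0.5697, -0.1404, 0.1549]
eef_rot: [-0.177, 0.984, -0.0, 0.001]
force: [-1.1, 0.7, 11.0]
opening: 0.008
grasp_force: 41.9
```

```bash
python3 g.py .57 -.138 .158 156.7
```

```text
pos [ 0.5697 -0.1404  0.1549] yawY 110.4 shift tool [-0.0011  0.0021 -0.0031] turnz -0.404 q6 -1.3152255862784132 F [-1.08  0.75 11.  ] Tz 0.18865494235102992 0.008027159424669104 8.2
```

Emit:
drive_tool:
  motion:
    - [[0,0,0.03],[0,0,0],-1]
    - [[0,0,0.06],[0,0,0],-1]
    - [[0,0,0.09],[0,0,0],-1]
    - [[0,0,0.12],[0,0,0],-1]
    - [[0,0,0.15],[0,0,0],-1]

```text
clock: 8.7
eef_pos: [0.5696, -0.1394, 0.1549]
eef_rot: [-0.029, 1.0, 0.0, 0.001]
force: [-2.8, 5.0, 12.1]
opening: 0.0077
grasp_force: 58.0
```

```bash
python3 g.py .57 -.138 .158 156.7
```

```text
pos [ 0.5696 -0.1394  0.1549] yawY 93.33 shift tool [-0.0005  0.0014 -0.0031] turnz -0.553 q6 -1.613929620265163 F [-2.84  5.03 12.08] Tz 1.114640382556395 0.0077051420029617 8.7
```

The evidence now fits a drop-in during the first press:
- Force rose at about 0.5 N/mm, like the spring, then met a hard stop.
- Free turning spanned about 1.0 rad between two hard stops, which matches wall to end stop.

The cover is now twisted against the clockwise stop. I'll ease the twist, let go and look.

Emit:
drive_tool:
  motion:
    - [[0,0,0.01],[0,0,0],-1]
    - [[0,0,-0.04],[0,0,0],-1]
    - [[0,0,-0.08],[0,0,-0.001],-1]
    - [[0,0,-0.08],[0,0,-0.002],-1]

```text
clock: 9.1
eef_pos: [0.5695, -0.1394, 0.1551]
eef_rot: [-0.11, 0.994, 0.001, 0.001]
force: [1.2, 2.7, 2.6]
opening: 0.0082
grasp_force: 40.9
```

```bash
python3 g.py .57 -.138 .158 156.7
```

```text
pos [ 0.5695 -0.1394  0.1551] yawY 102.65 shift tool [-0.0008  0.0012 -0.0029] turnz -0.472 q6 -1.4507434441813936 F [1.18 2.65 2.62] Tz 0.19621907995649734 0.008200118551743222 9.1
```

Torque is 0.2 N m and press 2.6 N. I'll open in place and rise.

Emit:
drive_tool:
  motion:
    - [[0,0,0],[0,0,0],-0.6]
    - [[0,0,0],[0,0,0],-0.4]
    - [[0,0,0],[0,0,0],-0.4]
    - [[0,0,0],[0,0,-0.02],-0.4]
    - [[0,0,0],[0,0,-0.05],-0.4]

```text
clock: 9.6
eef_pos: [0.5678, -0.1403, 0.2023]
eef_rot: [-0.108, 0.994, 0.001, -0.003]
force: [-0.7, -0.2, 1.0]
opening: 0.026
grasp_force: 0.0
```

Emit:
drive_tool:
  motion:
    - [[0,0,0],[0,0.05,-0.04],-0.4]
    - [[0,0,0],[0,0.1,-0.05],-0.4]
    - [[0,0,0],[0,0.15,-0.05],-0.4]
    - [[0,0,0],[0,0.2,-0.05],-0.4]

```text
clock: 10.0
eef_pos: [0.5281, 0.0433, 0.255]
eef_rot: [-0.108, 0.994, 0.0, 0.0]
force: [0.6, 0.3, -0.3]
opening: 0.0254
grasp_force: 0.0
```

```bash
python3 g.py .57 -.138 .158 156.7
python3 - <<'E'
from h import *
def av(n,k):return np.mean([grab_frame(n)[:,:,::-1].astype(float) for _ in range(k)],0)
a=av("top",4)[170:250,290:370];b=av("side",10)[160:240,290:370]
im=np.hstack([cv2.resize(x,(400,400),interpolation=cv2.INTER_CUBIC) for x in(a,b)])
cv2.imwrite("pics/c5.png",np.clip((np.clip(im,0,150)/150)**.5*255,0,255).astype('uint8'))
E
```

```text
pos [0.5281 0.0433 0.255 ] yawY 102.4 shift tool [-0.0019 -0.1861  0.097 ] turnz -0.474 q6 -1.8160708035875468 F [ 0.64  0.26 -0.3 ] Tz -0.027597377657539175 0.02544368866739041 10.0
```

View pics/c5.png

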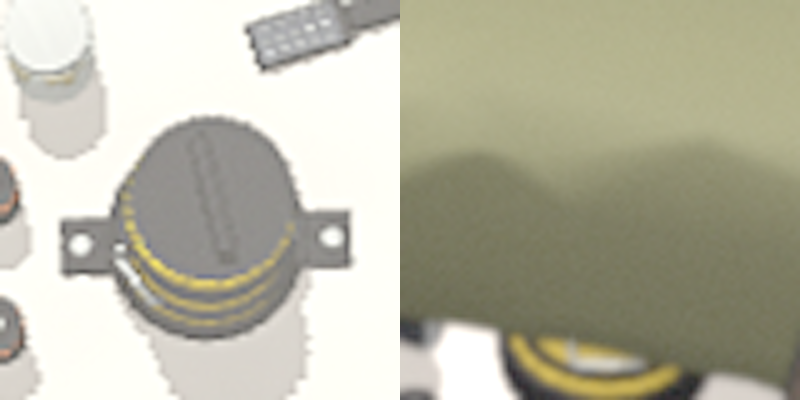

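The top view shows the bar from (198,135) to (228,260), so it turned about 54° clockwise. The side view is blocked by the arm, so I'll move the arm to the far side to judge the cover's height.

Emit:
drive_tool:
  motion:
    - [[0,0,0],[0.23,-0.45,-0.02],-0.4]
    - [[0,0,0],[0.23,-0.45,-0.02],-0.4]
    - [[0,0,0],[0.23,-0.45,-0.02],-0.4]
    - [[0,0,0],[0.23,-0.45,-0.02],-0.4]
    - [[0,0,0],[0.23,-0.45,-0.02],-0.4]

```text
clock: 11.2
eef_pos: [0.4649, -0.2016, 0.2648]
eef_rot: [-0.109, 0.994, -0.0, 0.0]
force: [0.8, -0.2, 0.8]
opening: 0.0255
grasp_force: 0.0
```

Emit:
drive_tool:
  motion:
    - [[0,0,0],[0.115,-0.22,0],-0.4]
    - [[0,0,0],[0.115,-0.22,0],-0.4]
    - [[0,0,0],[0.115,-0.22,0],-0.4]
    - [[0,0,0],[0.115,-0.22,0],-0.4]
    - [[0,0,0],[0.115,-0.22,0],-0.4]

```text
clock: 11.7
eef_pos: [0.3999, -0.4416, 0.2645]
eef_rot: [-0.108, 0.994, -0.0, 0.0]
force: [2.0, 0.6, -0.7]
opening: 0.0258
grasp_force: 0.0
```

Run:
```python
from h import *
o=cv2.imread("pics/side0.png").astype(float)[160:240,290:370]
b=np.mean([grab_frame("side")[160:240,290:370,::-1].astype(float) for _ in range(12)],0)
im=np.hstack([cv2.resize(x,(400,400),interpolation=cv2.INTER_CUBIC) for x in(o,b)])
cv2.imwrite("pics/c6.png",np.clip((np.clip(im,0,150)/150)**.5*255,0,255).astype('uint8'))
c=[.5705,-.1385]
f=lambda P,x0=290,y0=160:np.round([(proj("side",P)[0]-x0+.5)*5,(proj("side",P)[1]-y0+.5)*5]).astype(int)
for z in(.140,.144,.1545,.1585):
    e=np.array([f([c[0]+.044*np.cos(t),c[1]+.044*np.sin(t),z]) for t in np.arange(0,6.28,.1)]);print(z,e.min(0),e.max(0))
print(read_state()["eef_pos"])
```

```text
0.14 [121 109] [304 246]
0.144 [121 103] [305 241]
0.1545 [121  88] [306 226]
0.1585 [121  83] [307 221]
[ 0.40148852 -0.43873772  0.26482689]
```

View pics/c6.png

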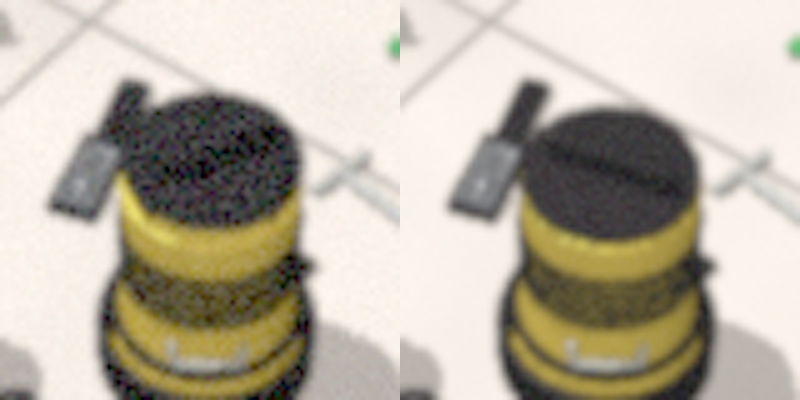

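The cover (right) now sits about 13 px lower than before (left), and the bar has turned. To tell fully home from slightly proud, I'll touch the bar top lightly with shut fingers. Home is z≈0.158, un-sunk 0.1725, and popped-up about 0.169.

Emit:
drive_tool:
  motion:
    - [[0,0,0],[-0.229,0.257,0],-1]
    - [[0,0,0],[-0.229,0.257,0],-1]
    - [[0,0,0],[-0.229,0.257,0],-1]
    - [[0,0,0],[-0.229,0.257,0],-1]
    - [[0,0,0],[-0.229,0.257,0],-1]

```text
clock: 12.8
eef_pos: [0.5237, -0.219, 0.2649]
eef_rot: [-0.109, 0.994, -0.0, 0.0]
force: [1.2, -0.8, 0.6]
opening: 0.0002
grasp_force: 0.0
```

```bash
python3 g.py .570 -.139 .18 102.4
```

```text
pos [ 0.5237 -0.219   0.2649] yawY 102.52 shift tool [-0.0624  0.0681  0.085 ] turnz 0.001 q6 -1.3097993446701859 F [ 1.17 -0.82  0.55] Tz 0.03761943628655629 0.00016041560121489925 12.8
```

Emit:
drive_tool:
  motion:
    - [[0,0,0],[-0.031,0.034,0.02],-1]
    - [[0,0,0],[-0.062,0.068,0.05],-1]
    - [[0,0,0],[-0.062,0.068,0.084],-1]
    - [[0,0,0],[-0.062,0.068,0.084],-1]
    - [[0,0,0],[-0.062,0.068,0.084],-1]

```text
clock: 13.3
eef_pos: [0.5687, -0.1418, 0.1812]
eef_rot: [-0.109, 0.994, -0.001, -0.0]
force: [-0.3, -0.5, 1.5]
opening: -0.0004
grasp_force: 0.0
```

Emit:
drive_tool:
  motion:
    - [[0,0,0],[0,0,0.004],-1]
    - [[0,0,0],[0,0,0.008],-1]
    - [[0,0,0],[0,0,0.012],-1]
    - [[0,0,0],[0,0,0.016],-1]
    - [[0,0,0],[0,0,0.018],-1]

```text
clock: 13.8
eef_pos: [0.5687, -0.1417, 0.162]
eef_rot: [-0.108, 0.994, 0.0, -0.0]
force: [0.1, -0.5, -1.0]
opening: 0.0002
grasp_force: 0.0
```

No contact at z=0.162, so the cover hasn't popped up. A few millimetres more.

Emit:
drive_tool:
  motion:
    - [[0,0,0],[0,0,0.001],-1]
    - [[0,0,0],[0,0,0.002],-1]
    - [[0,0,0],[0,0,0.003],-1]
    - [[0,0,0],[0,0,0.004],-1]
    - [[0,0,0],[0,0,0.005],-1]

```text
clock: 14.3
eef_pos: [0.5691, -0.1416, 0.1585]
eef_rot: [-0.109, 0.994, -0.0, 0.0]
force: [-2.7, 0.6, 5.5]
opening: 0.0001
grasp_force: 3.0
```

The bar top is at 0.1585, so the cover is home at about 0.5 mm above the rim, as specified for the locked state. I'll retract and hand in.

Emit:
drive_tool:
  motion:
    - [[0,0,0],[0,0,-0.03],-1]
    - [[0,0,0],[0,0,-0.07],-1]
    - [[0,0,0],[0,0,-0.1],-1]
    - [[0,0,0],[0,0,-0.1],-1]
    - [[0,0,0],[0,0,-0.1],-1]

```text
clock: 14.8
eef_pos: [0.5692, -0.1413, 0.2578]
eef_rot: [-0.109, 0.994, 0.0, 0.001]
force: [-0.5, 0.4, -1.2]
opening: 0.0002
grasp_force: 0.0
```

```bash
python3 -c "
from rig import *
s=read_state();print(s['eef_pos'],s['force']);print(hand_in())"
```

```text
[ 0.56916655 -0.14125713  0.25775973] [-0.46325481  0.35573075 -1.19114158]
the job is handed in; nothing more can be done
None
```

The cover dropped in, was turned clockwise to its end stop, and stayed down after release (bar top felt at 0.1585 m, about 0.5 mm above the rim); I handed the job in at about 15 s, and only the cover was handled.

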